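Load a relay and hold its carrier against a sprung stop

TASK

Drop the blue relay into the pocket of the white carrier on the wooden jig, and when it is fully home swing the orange lever shut over it. Then push the carrier along between its rails against the sprung steel stop until the black pointer stands in the green band (about 10 N), never driving the stop to the end of its travel, and finish while still holding that steady push, so that I can screw the carrier down. Leave the gear, tube stand, wash bottle and screwdriver where they are.

Things in the scene. Friction and masses are not known exactly. Their poses are not given: they have to be found in the camera images.
- jig: Fixed plywood jig board, 300 long (x) x 130 wide (y) x 18 thick, lying on the bench. Origin: centre of its underside; its x axis runs along the rails towards the sprung stop at the +x end, z up. Two wooden guide rails 10 high above the board leave a 49 wide channel (centred on y = 0, from x = -140 to +45) for the carrier. The stop's grey housing, 50 x 56 x 32 high, is centred at x = +118; on its white top is a green band across y, from x = +117 to +126.
- carrier: White plastic relay-socket carrier, loose (0.28 to 0.49 kg), resting on the jig board between the rails and free to slide along the jig's x; 90 long (x) x 46 wide (y), block 28 high, with a ridge 38 high along its rear (-x) 12. Origin: centre of its underside; axes as the jig's. Nose at x = +45. The pocket is centred at x = -10, 33 (x) x 27 (y), 14 deep, with a 3 chamfer at its mouth. Two ears up to 74 high at x = +33, y = +-17.5 carry the lever's hinge.
- pocket (a point): Centre of the pocket's floor in the carrier, 14 above the carrier's underside (its mouth is 14 higher). Axes as the carrier's.
- push_face (a point): Point in the middle of the carrier's flat upright rear (-x) face, 20 above the carrier's underside; the face is 46 wide and 38 high. Push here towards the carrier's +x.
- relay: Blue plug-in relay with a black foot, 30 (x) x 24 (y) x 46 high, about 50 g, standing upright on the bench. Origin: centre of its underside, z up. It fits the pocket either way round (long side along the carrier's x) and stands 32 proud of the block when home.
- lever (a joint): Angle (rad) of the orange locking lever: 0 = shut, lying level over the relay towards the carrier's -x, 66 above the carrier's underside (it clears a home relay by about 3 and cannot shut over one that is not home); pi/2 = upright; it starts at 1.8 to 2.1, leaning back towards the stop. It stays where it is left (about 0.03 N m of friction).
- lever_hinge (a point): The lever's hinge axis (along the carrier's y), 66 above the carrier's underside, at the carrier's x = +33.
- lever_tip (a point): Middle of the lever's cross tab, 66 from the hinge axis; the tab is 28 wide (y), 10 long and 6 thick, the lever's arm 14 wide and 5 thick.
- stop (a joint): How far (m) the sprung stop is pushed in along the jig's +x: 0 = free, 0.025 = end of travel. Spring about 800 N per m (10 N at 0.0125). The black pointer, a thin bar across y over the housing's white top, stands over the green band from 0.008 to 0.017.
- stop_face (a point): Centre of the front (-x) face of the stop's steel pad (8 thick x 52 wide x 30 high, top 32 above the board), 17 above the board's top, where the carrier's nose meets it; moves with the pad. At the start it is 20 to 55 from the nose.
- gear: Bystander: red plastic gear lying flat, 62 across, hub 22 high. Origin: centre of underside.
- tube_stand: Bystander: wooden block 55 x 55 x 30 with a capped glass tube of 29 diameter, 112 high overall. Origin: centre of underside.
- wash_bottle: Bystander: white plastic bottle, 68 diameter, 170 high. Origin: centre of underside.
- screwdriver: Bystander: screwdriver with red handle lying on the bench pointing roughly away from the robot, about 200 long, left of the jig.
Mind the look-alikes: they are no part of the job. What is shaped like the carrier but pink or red is not meant.

How it is judged (in metres and radians):
On the way, in this order (a step that is already met when the one before it is completed fails the run):
1. the relay is fully home in the pocket, the lever still open (z of relay in the frame of pocket between -0.003 and 0.0025 m and horizontal distance between relay and pocket below 0.004 m and angle between relay's own z axis and vertical below 0.1 rad and angle between the x axis of relay and the x axis of carrier, either way round below 0.15 rad and value of joint lever above 0.6 rad), for 0.2 s.
2. the lever is shut over the relay (z of relay in the frame of pocket between -0.003 and 0.0025 m and horizontal distance between relay and pocket below 0.004 m and angle between relay's own z axis and vertical below 0.1 rad and angle between the x axis of relay and the x axis of carrier, either way round below 0.15 rad and value of joint lever below 0.1 rad), for 0.2 s.
At the end, for the whole second after the job is handed in: The relay is home in the pocket (within 4 mm, depth within 2.5 mm, upright), the lever is shut (below 0.1 rad), and the robot is pushing the carrier, flat on the board, so that the stop is pushed in by 7 to 18 mm (pointer on the green band) with 4.5 to 16.5 N, steadily through the last second (all of step 2 and value of joint stop between 0.007 and 0.018 m and contact force between carrier and stop between 4.5 and 16.5 N and contact force between any of the fingers, the arm and carrier above 3 N and z of carrier in the frame of jig below 0.021 m); the arm keeps its last pose, push and grip.
It fails at once if the stop is driven to the end of its travel (value of joint stop above 0.0235 m).
It fails at once if the gear is disturbed (distance of gear from where it was at the start of the episode above 0.03 m).
It fails at once if the tube stand is disturbed (distance of tube_stand from where it was at the start of the episode above 0.03 m).
It fails at once if the wash bottle is disturbed (distance of wash_bottle from where it was at the start of the episode above 0.03 m).
It fails at once if the screwdriver is disturbed (distance of screwdriver from where it was at the start of the episode above 0.03 m).
It also fails if it takes over 58 s, if anything falls off the work surface, if the arm or the gripper's body presses on something with over 40 N, if the wrist force passes 120 N, or if a joint passes its speed limit or range.

ROBOT

A 6-joint arm with a two-finger parallel gripper is mounted at the origin on the work surface. World frame = base frame: x ahead of the robot, y to its left, z up, the work surface at z = 0. Lengths are in m, angles in degrees, forces in N, time in s.
With the tool pointing down it reaches from about 0.4 to 0.925 m from the base axis. Payload 12.5 kg.
Tool frame: the origin (TCP) lies between the finger pads; the fingertips stand 25 mm ahead of it and the grasp point (between the pads) lies 6 mm ahead of it (env.tcp_to_tips is the distance from the TCP to the fingertips, in m); z points along the fingers, y is the direction in which the jaws open and shut (so a half turn about z gives the same grasp; the last joint's range is limited). The gripper opens to 95 mm and grips with 3 to 60 N. Pads are 20 mm wide; open, the fingers measure 119 mm over their backs; the gripper's body (75 mm by 180 mm) begins 59 mm behind the grasp point.
Start: joints at [-72.628, 28.126, 89.318, -0, 62.55, -6.05], TCP at [0.248, -0.574, 0.24] pointing down, gripper open.
Joint ranges: [-177.58, 177.58], [-47.91, 125.51], [2.72, 160], [-65.01, 245.01], [3.68, 167.84], [-153.87, 153.87]. Speed limits (degrees/s): [127.2, 127.2, 159.86, 180, 180, 180].

INTERFACE

Orientations are given as a 3x3 rotation matrix whose columns are the frame's x, y, z axes.
In Python, from plant import status, eyes, env, spot_in, silhouettes, mark_of gives the robot as it stands.
- The arm moves only by the tool jog_arm, never from a script. Its argument "series" is a list that holds one entry, the list of rows, each a list of 4 numbers: the shift along the tool's x, y, z in cm, then the turn about the tool's z in rad. A call has 1 to 12 rows; each row is the pose to reach, as a shift and turn from the pose commanded when the call began, along the tool's axes at that moment; what a row does not reach only later rows make up. A row lasts 1/8 s, in which the tool goes at most 62.5 mm and 10.7 degrees, less where a joint would pass 70% of its speed; a pose out of reach is approached as far as the arm can. A call with a gripper value outside its range is refused whole. "grip" is the opening, from 0 (shut) to 1 (fully open), set as the call begins (left out, the last holds). The fingers move at their own pace and stop on an object; "force" is the grip in N (left out, the last holds). Time passes only in rows, so rows that repeat a pose let the fingers close. It gives the time, the measured TCP pose, the force and the opening at its end, in the units of the state.
- status.state(): the state, without advancing time (a new reading comes with each control period).
- eyes.camera(name): name is "scene" or "side" or "wrist"; returns (picture, depth): 420x560x3 uint8, blue, green, red; 420x560 float32, m along the optical axis (not along the pixel's ray), 0 where there is no reading.
- eyes.camera_info(name): a dict with "fx", "fy", "cx", "cy" (pixels), "k1" (the pictures are not rectified: a ray, as slopes to the right and down, at radius r is drawn at 1 + k1 r^2 times it, then the intrinsics apply), "extrinsics" (4x4, takes a point from world to camera coordinates). Camera axes: x right, y down, z forward; pixel columns grow to the right and rows downward; lengths in m; the calibration is good to about 2 mm. A picture is of the moment at which its call begins: read the wrist's pose just before it. camera_info takes no time and is no camera call; for the wrist camera it gives the pose at the moment of the call.
- env.finish_job(): hands the job in, once; it reports no verdict.
Trained networks look in the newest picture that a camera, given by its name, has taken for a name from the list of things; names that differ only in an ending like _2 or _b are one class to them, and where a whole thing is asked for, a point or a joint stands for the part that bears it (a point fixed in the world has none). Each returns a list of dicts, best first, with "p" (0 to 1); they miss things now and then, are a little off and sometimes report something else, mostly with a low value. They report only what shows in the picture. A call takes as long as a camera call. They do not tell look-alikes from the thing itself.
- spot_in(thing, camera): "bbox" ([left, top, right, bottom] in pixels, round what is visible of it).
- silhouettes(thing, camera): "pixels" (420x560 bool, what is visible of it) and "bbox" ([left, top, right, bottom] in pixels, round what is visible of it).
- mark_of(thing, camera): "xy" ([column, row] in pixels: a listed point, or the origin of a listed thing).
The state is a dict: "t": time; "joint_pos": joint angles; "qd": joint speeds; "joint_torque": joint torques, N m; "eef_pos": TCP position; "tool_rot": TCP orientation; "ft_force": force on the tool from outside, world axes, zero at the start; "ft_torque": the same for the moment, N m; "gripper_width": finger opening in m.
Only numpy, scipy, OpenCV 4.12 (cv2) and the standard library are available. Lean on these libraries where they do the work, as an engineer would, in place of code of your own. Each camera call takes 0.05 s, during which the arm holds its last target.

## Working session

There is one attempt and no reset: what is moved stays moved. The work goes in short steps, Python scripts to look and compute and a tool call to move; the robot and the scene stay as the last step left them, time stands still between calls to the robot, and variables do not carry over. Pictures are saved under pics/ and viewed, and the job is handed in when it is done.

Besides the shell and the picture viewer there is one more tool, called after ">>>" as a command line: name --argument value ..., lists and objects as JSON in quotes. jog_arm: Moves the arm, as the interface text tells. Its arguments: {"type":"object","properties":{"series":{"type":"array"},"grip":{"type":"number"},"force":{"type":"number"}},"required":["series"]}

```bash
ls; mkdir -p pics
cat > h.py <<'E'
import numpy as np, cv2
from plant import status, eyes, env, spot_in, silhouettes, mark_of
def shot(cam,name):
    p,d=eyes.camera(cam); cv2.imwrite(f'pics/{name}.png',p); np.save(f'pics/{name}.npy',d); return p,d
def info(cam):
    i=eyes.camera_info(cam); return i,np.array(i['extrinsics'])
def ray(i,u,v):
    K=np.array([[i['fx'],0,i['cx']],[0,i['fy'],i['cy']],[0,0,1.]])
    p=cv2.undistortPoints(np.array([[[u,v]]],float),K,np.array([i['k1'],0,0,0]))
    return np.array([p[0,0,0],p[0,0,1],1])
def atz(i,E,u,v,z):
    R,t=E[:3,:3],E[:3,3]; o=-R.T@t; d=R.T@ray(i,u,v); return o+d*(z-o[2])/d[2]
def atd(i,E,u,v,dep):
    R,t=E[:3,:3],E[:3,3]; return R.T@(ray(i,u,v)*dep-t)
def proj(i,E,P):
    c=E[:3,:3]@np.asarray(P)+E[:3,3]; x,y=c[0]/c[2],c[1]/c[2]; s=1+i['k1']*(x*x+y*y)
    return np.array([i['fx']*x*s+i['cx'],i['fy']*y*s+i['cy']])
def cloud(i,E,d):
    K=np.array([[i['fx'],0,i['cx']],[0,i['fy'],i['cy']],[0,0,1.]])
    v,u=np.mgrid[0:420,0:560]; p=cv2.undistortPoints(np.stack([u,v],-1).reshape(-1,1,2).astype(float),K,np.array([i['k1'],0,0,0])).reshape(-1,2)
    c=np.c_[p,np.ones(len(p))]*d.reshape(-1,1)
    return ((c-E[:3,3])@E[:3,:3]).reshape(420,560,3)
E
python3 - <<'E'
from h import *
s=status.state(); print({k:np.round(v,3).tolist() for k,v in s.items()})
a,_=shot('scene','s0');b,_=shot('side','d0');c,_=shot('wrist','w0')
for n in('scene','side','wrist'):
    i,E=info(n); print(n,{k:i[k] for k in('fx','cx','cy','k1')},np.round(-E[:3,:3].T@E[:3,3],3),np.round(E[2,:3],2))
E
```

```text
pics
{'t': 0.0, 'joint_pos': [-72.627, 28.165, 89.349, -0.0, 62.548, -6.05], 'qd': [-0.036, 0.012, -0.009, 0.05, -0.03, -0.068], 'joint_torque': [0.004, -61.264, -25.818, 0.069, 0.048, -0.0], 'eef_pos': [0.248, -0.573, 0.239], 'tool_rot': [[0.918, 0.398, -0.0], [0.398, -0.918, 0.001], [0.0, -0.001, -1.0]], 'ft_force': [0.086, -0.272, 0.79], 'ft_torque': [-0.004, -0.028, 0.025], 'gripper_width': 0.095}
scene {'fx': 387.9671376840746, 'cx': 278.79081135362554, 'cy': 208.35725465685846, 'k1': -0.004832105206943535} [1.021 0.185 0.628] [-0.69 -0.2  -0.7 ]
side {'fx': 469.34017356471713, 'cx': 273.02594829902193, 'cy': 206.59754018464756, 'k1': -0.0780075533071664} [0.458 0.761 0.674] [-0.   -0.77 -0.64]
wrist {'fx': 327.72740898444056, 'cx': 282.03360432393106, 'cy': 210.8001462908868, 'k1': -0.009235280336622523} [ 0.314 -0.544  0.384] [-0.23 -0.1  -0.97]
```

View pics/s0.png

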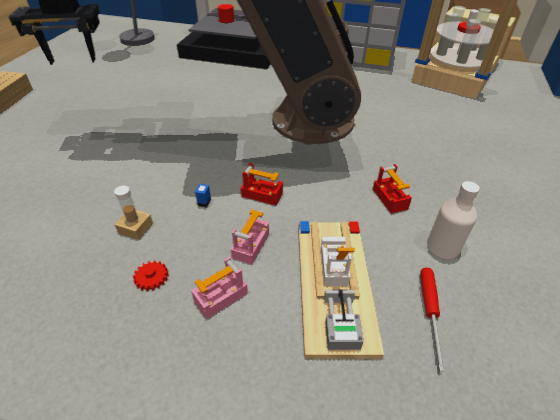

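View pics/d0.png

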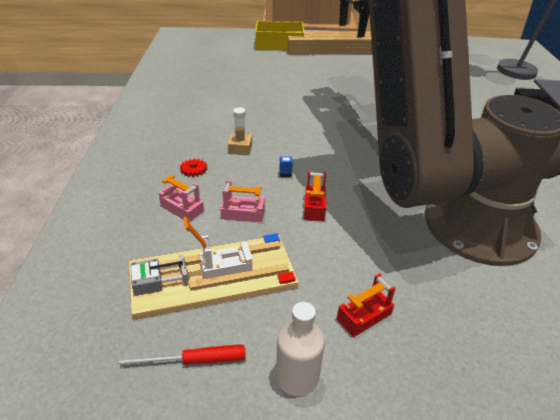

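View pics/w0.png

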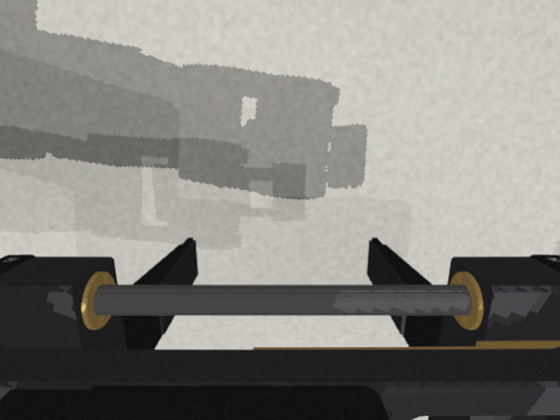

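Scene view: the white carrier with the upright-leaning orange lever sits on the jig at about (338,265). The pink copies at (250,235) and (220,288) and the red ones at (262,186) and (393,188) are look-alikes. The blue relay is the block at (203,195); the blue patch at (305,227) is only a mark on the jig. Next I measure.

Run:
```python
from h import *
ims=[]
for cam in('scene','side'):
    p,d=shot(cam,cam+'1'); i,E=info(cam); C=cloud(i,E,d)
    for n in('relay','carrier','jig','lever','stop'):
        for r in silhouettes(n,cam)[:2 if n!='carrier' else 5]:
            m=r['pixels']&(d>0); P=C[m]; print(cam,n,round(r['p'],2),np.round(r['bbox']),np.round(np.median(P,0),4),'lo',np.round(np.percentile(P,2,0),3),'hi',np.round(np.percentile(P,98,0),3))
    for n,z in(('relay',0),('jig',0),('carrier',.018),('pocket',.032),('push_face',.038),('lever_hinge',.084),('stop_face',.035),('tube_stand',0),('gear',0),('wash_bottle',0)):
        for r in mark_of(n,cam)[:5 if n in('carrier','pocket') else 1]:
            print(cam,n,round(r['p'],2),np.round(r['xy'],1),np.round(atz(i,E,*r['xy'],z),4))
    b={'scene':(180,170,390,365),'side':(110,140,340,320)}[cam]
    ims.append(cv2.resize(p[b[1]:b[3],b[0]:b[2]],None,fx=3,fy=3,interpolation=cv2.INTER_CUBIC))
    cv2.imwrite(f'pics/{cam}1c.png',ims[-1])
```

```text
scene relay 0.51 [194. 182. 213. 206.] [ 0.4393 -0.1615  0.0331] lo [ 0.369 -0.195  0.001] hi [ 0.446 -0.153  0.048]
scene carrier 0.85 [234. 212. 271. 263.] [ 0.5428 -0.013   0.0288] lo [ 0.483 -0.042  0.   ] hi [0.57  0.008 0.073]
scene carrier 0.83 [237. 161. 280. 207.] [ 0.3748 -0.0445  0.0278] lo [ 0.345 -0.086  0.001] hi [0.392 0.001 0.072]
scene carrier 0.69 [194. 260. 243. 316.] [ 0.6628 -0.0259  0.0285] lo [ 0.626 -0.064  0.004] hi [0.706 0.01  0.072]
scene carrier 0.68 [318. 236. 356. 290.] [0.5735 0.164  0.0469] lo [0.501 0.13  0.02 ] hi [0.606 0.192 0.148]
scene carrier 0.68 [372. 164. 412. 213.] [0.2979 0.2515 0.0285] lo [0.255 0.214 0.002] hi [0.341 0.292 0.072]
scene jig 0.59 [299. 223. 381. 359.] [0.6268 0.1815 0.0194] lo [0.433 0.087 0.005] hi [0.722 0.259 0.053]
scene lever 0.75 [382. 165. 405. 188.] [0.2949 0.2517 0.069 ] lo [0.258 0.227 0.061] hi [0.33  0.28  0.072]
scene lever 0.7 [194. 259. 238. 294.] [ 0.6631 -0.0309  0.0691] lo [ 0.627 -0.059  0.029] hi [ 0.696 -0.004  0.072]
scene stop 0.85 [325. 287. 353. 323.] [0.6267 0.189  0.0426] lo [0.612 0.16  0.021] h
[... 2323 characters left out ...]
0.0018  0.018 ]
side carrier 0.72 [363.1 314.1] [0.2958 0.2622 0.018 ]
side carrier 0.55 [179.1 205.4] [ 0.6593 -0.0164  0.018 ]
side pocket 0.95 [361.7 313.9] [0.3016 0.2725 0.032 ]
side pocket 0.85 [247.8 207.8] [0.5086 0.0025 0.032 ]
side pocket 0.59 [177.9 202. ] [ 0.6595 -0.011   0.032 ]
side pocket 0.58 [316.3 201.4] [ 0.3619 -0.0246  0.032 ]
side push_face 0.96 [262.1 207.2] [0.4782 0.0065 0.038 ]
side lever_hinge 0.95 [314.6 172.2] [ 0.3677 -0.06    0.084 ]
side stop_face 0.9 [186.1 273.3] [0.6097 0.1936 0.035 ]
side tube_stand 0.78 [241.6 145.4] [ 0.5417 -0.2898  0.    ]
side gear 0.59 [191.3 167.7] [ 0.6591 -0.1833  0.    ]
side wash_bottle 0.97 [297.4 373.9] [0.4108 0.3681 0.    ]
```

View pics/scene1c.png

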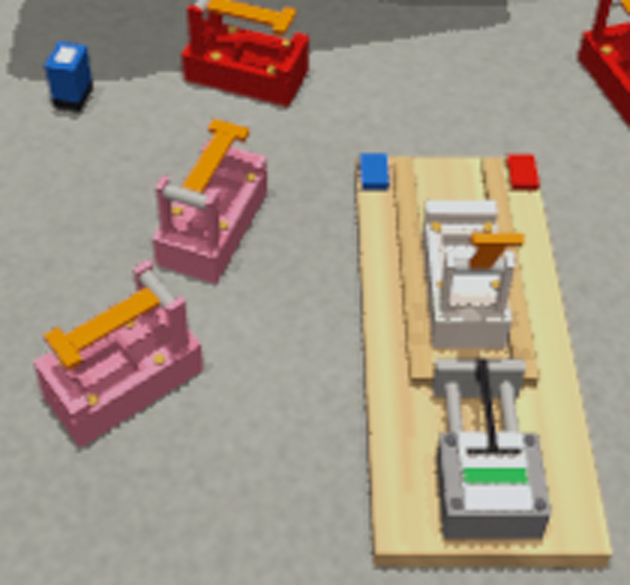

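View pics/side1c.png

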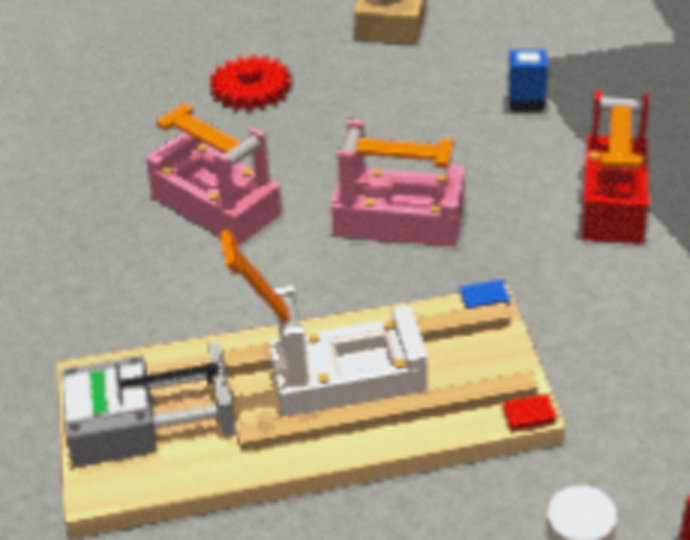

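Run:
```python
from h import *
for cam in('scene','side'):
    d=np.load(f'pics/{cam}1.npy');p=cv2.imread(f'pics/{cam}1.png');i,E=info(cam);C=cloud(i,E,d)
    h=cv2.cvtColor(p,cv2.COLOR_BGR2HSV)
    def rect(m,n):
        P=C[m][:,:2].astype(np.float32); print(cam,n,m.sum(),[np.round(x,4) for x in cv2.minAreaRect(P)],np.round(np.median(C[m],0),4))
    X,Y,Z=C[...,0],C[...,1],C[...,2]
    rect((d>0)&(abs(Z-.018)<.004)&(X>.38)&(X<.75)&(Y>.08)&(Y<.28)&(h[...,1]>60)&(h[...,0]>12)&(h[...,0]<35),'board')
    near=(X>.39)&(X<.47)&(Y>-.22)&(Y<-.13)
    rect((d>0)&near&(abs(Z-.046)<.004),'relaytop')
    rect((d>0)&near&(Z>.008),'relayall')
    c=(X>.44)&(X<.68)&(Y>.12)&(Y<.21)
    rect((d>0)&c&(abs(Z-.056)<.003)&(X<.53),'ridge')
    rect((d>0)&c&(abs(Z-.046)<.003)&(h[...,1]<60)&(X<.6),'block')
    rect((d>0)&(abs(Z-.05)<.004)&(X>.63)&(X<.74)&(Y>.1)&(Y<.25)&(h[...,1]<60),'housing')
    rect((d>0)&(h[...,0]>50)&(h[...,0]<75)&(h[...,1]>120)&(X>.6)&(Y>.1)&(Y<.25),'green')
    rect((d>0)&(Z>.09)&(X>.5)&(X<.65)&(Y>.1)&(Y<.25),'lever')
    rect((d>0)&(h[...,0]>100)&(h[...,0]<125)&(h[...,1]>150)&(X<.5)&(X>.35)&(Y>.08)&(Y<.25),'bluemark')
    rect((d>0)&(h[...,0]<8)&(h[...,1]>150)&(X<.5)&(X>.38)&(Y>.15)&(Y<.28)&(Z<.03),'redmark')
```

```text
scene board 4929 [array([0.5704, 0.1698]), array([0.3023, 0.1306]), np.float64(16.0354)] [0.625  0.1691 0.0186]
scene relaytop 109 [array([ 0.4314, -0.1652]), array([0.0302, 0.0244]), np.float64(6.1125)] [ 0.433  -0.1639  0.0461]
scene relayall 272 [array([ 0.4315, -0.1648]), array([0.0315, 0.0242]), np.float64(2.4904)] [ 0.4401 -0.1607  0.0367]
scene ridge 126 [array([0.5061, 0.1511]), array([0.0127, 0.0451]), np.float64(15.3919)] [0.5068 0.1516 0.0564]
scene block 453 [array([0.5478, 0.1629]), array([0.0825, 0.046 ]), np.float64(16.0554)] [0.5654 0.1633 0.0464]
scene housing 809 [array([0.6842, 0.2022]), array([0.0511, 0.0563]), np.float64(15.8521)] [0.689  0.2031 0.0498]
scene green 99 [array([0.6863, 0.2031]), array([0.0085, 0.0319]), np.float64(15.9904)] [0.6863 0.2032 0.0515]
scene lever 174 [array([0.5888, 0.175 ]), array([0.0382, 0.0397]), np.float64(17.3232)] [0.5979 0.1761 0.1293]
scene bluemark 70 [array([0.4601, 0.0848]), array([0.0312, 0.013 ]), np.float64(13.6161)] [0.4644 0.086  0.0263]
scene redmark 99 [array([0.432 , 0.1846]), array([0.0281, 0.019 ]), np.float64(16.4
[... 444 characters left out ...]
oat64(16.0603)] [0.5022 0.1542 0.0561]
side block 491 [array([0.5414, 0.1633]), array([0.0877, 0.0501]), np.float64(16.0531)] [0.5488 0.1709 0.0458]
side housing 514 [array([0.6682, 0.2005]), array([0.075 , 0.0567]), np.float64(13.745)] [0.6796 0.2082 0.0489]
side green 51 [array([0.6848, 0.2033]), array([0.0068, 0.0321]), np.float64(16.4527)] [0.685  0.2032 0.0505]
side lever 229 [array([0.5852, 0.1758]), array([0.0395, 0.0414]), np.float64(15.477)] [0.5872 0.1798 0.1215]
side bluemark 66 [array([0.4577, 0.0884]), array([0.0278, 0.0176]), np.float64(3.7192)] [0.4599 0.087  0.0259]
side redmark 155 [array([0.4296, 0.1835]), array([0.0282, 0.0268]), np.float64(16.6822)] [0.4287 0.1877 0.0256]
```

>>> jog_arm --series '[[[2,-1.8,0,0.03],[6,-5.5,0.5,0.07],[10,-9.3,1.5,0.12],[14,-13,2.5,0.17],[18,-16.7,3.5,0.22],[22,-20.4,4.5,0.26],[26,-24.1,5.5,0.3],[30,-27.7,6,0.32],[32.9,-30.4,6,0.32],[32.9,-30.4,6,0.32],[32.9,-30.4,6,0.32]]]' --grip 0.7 --force 15

```text
t: 3.12
eef_pos: [0.4295, -0.1641, 0.1797]
tool_rot: [[0.996, 0.089, 0.0], [0.089, -0.996, -0.0], [0.0, 0.0, -1.0]]
ft_force: [0.3, -0.3, -0.5]
gripper_width: 0.0668
```

Run:
```python
from h import *
i,E=info('wrist');p,d=shot('wrist','w1');s=status.state();print(s['t'],np.round(s['eef_pos'],4),np.round(s['tool_rot'],4).tolist(),np.round(s['ft_force'],2))
C=cloud(i,E,d);X,Y,Z=C[...,0],C[...,1],C[...,2]
near=(X>.39)&(X<.47)&(Y>-.22)&(Y<-.13)&(d>0)
for m in(near&(abs(Z-.046)<.004),near&(Z>.006)&(Z<.055)):
    print(m.sum(),[np.round(x,4) for x in cv2.minAreaRect(C[m][:,:2].astype(np.float32))])
r=mark_of('relay','wrist'); print([(x['p'],x['xy'],atz(i,E,*x['xy'],0)) for x in r[:2]])
```

```text
3.175 [ 0.4294 -0.1644  0.1797] [[0.9961, 0.0883, 0.0002], [0.0883, -0.9961, -0.0003], [0.0002, 0.0004, -1.0]] [-0.25  0.59 -0.67]
907 [array([ 0.4309, -0.1659]), array([0.03 , 0.024]), np.float64(4.1506)]
1089 [array([ 0.431 , -0.1659]), array([0.0302, 0.024 ]), np.float64(3.6733)]
[(0.93, [283.0, 195.2], array([ 0.43191585, -0.16451382,  0.        ]))]
```

View pics/w1.png

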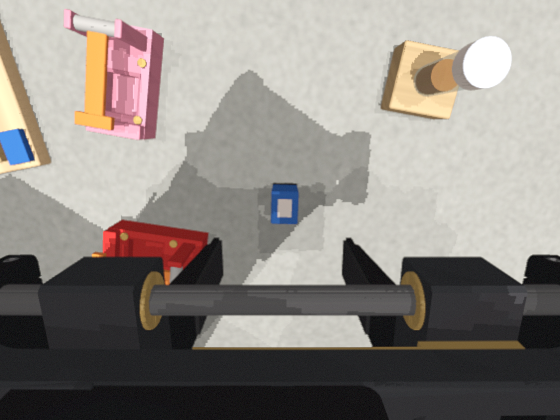

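The wrist view shows the relay at (285,203), between the open fingers and square to them. The red look-alike at (155,240) is clear of the fingers. Going down.

>>> jog_arm --series '[[[0.13,0.18,2,0.02],[0.13,0.18,6,0.02],[0.13,0.18,10,0.02],[0.13,0.18,12.5,0.02],[0.13,0.18,13.6,0.02],[0.13,0.18,13.6,0.02],[0.13,0.18,13.6,0.02]]]'

```text
t: 4.1
eef_pos: [0.4313, -0.1659, 0.0444]
tool_rot: [[0.998, 0.068, 0.001], [0.068, -0.998, -0.001], [0.001, 0.001, -1.0]]
ft_force: [0.4, 0.1, 0.7]
gripper_width: 0.0662
```

>>> jog_arm --series '[[[0,0,0,0],[0,0,0,0],[0,0,0,0],[0,0,0,0],[0,0,0,0],[0,0,0,0]]]' --grip 0.15 --force 15

```text
t: 4.85
eef_pos: [0.431, -0.1655, 0.0436]
tool_rot: [[0.998, 0.069, 0.0], [0.069, -0.998, -0.0], [0.0, 0.0, -1.0]]
ft_force: [0.8, 0.2, 0.9]
gripper_width: 0.0237
```

>>> jog_arm --series '[[[0,0,-2,0],[0,0,-6,0],[0,-1,-11,0],[1.5,-4,-15,-0.03],[3.2,-8.3,-17.6,-0.07],[5.2,-13.5,-17.6,-0.11],[7.2,-18.7,-17.6,-0.15],[9.2,-23.9,-17.6,-0.19],[11,-28.5,-17.6,-0.21],[12.29,-31.75,-17.6,-0.21],[12.29,-31.75,-17.6,-0.21],[12.29,-31.75,-17.6,-0.21]]]'

```text
t: 6.35
eef_pos: [0.5313, 0.1593, 0.2193]
tool_rot: [[0.961, 0.275, -0.001], [0.275, -0.961, -0.0], [-0.001, 0.0, -1.0]]
ft_force: [0.5, 0.4, -1.2]
gripper_width: 0.0238
```

Run:
```python
from h import *
i,E=info('wrist');p,d=shot('wrist','w2');s=status.state();print(s['t'],np.round(s['eef_pos'],4),np.round(s['tool_rot'],4).tolist(),np.round(s['ft_force'],2),s['gripper_width'])
C=cloud(i,E,d);X,Y,Z=C[...,0],C[...,1],C[...,2];h=cv2.cvtColor(p,cv2.COLOR_BGR2HSV)
c=np.array([.542,.1622]);a=np.radians(16);R=np.array([[np.cos(a),-np.sin(a)],[np.sin(a),np.cos(a)]])
L=(C[...,:2]-c)@R
for n,m in(('ridge',(L[...,0]<-.025)&(L[...,0]>-.06)&(abs(Z-.056)<.003)&(abs(L[...,1])<.03)),
 ('block',(L[...,0]>-.06)&(L[...,0]<.06)&(abs(Z-.046)<.003)&(abs(L[...,1])<.03)&(h[...,1]<60)),
 ('floor',(L[...,0]>-.04)&(L[...,0]<.02)&(abs(Z-.032)<.003)&(abs(L[...,1])<.018)),
 ('lever',(L[...,0]>0)&(L[...,0]<.1)&(Z>.1)&(abs(L[...,1])<.03)),('hou',(L[...,0]>.1)&(abs(Z-.05)<.003)&(abs(L[...,1])<.04))):
    m=m&(d>0)
    if m.sum()>5: print(n,m.sum(),[np.round(x,4) for x in cv2.minAreaRect(C[m][:,:2].astype(np.float32))],'local',np.round(L[m].min(0),4),np.round(L[m].max(0),4),np.round(np.median(Z[m]),4))
for n,z in(('pocket',.032),('carrier',.018),('lever_tip',.145)):
    print(n,[(round(x['p'],2),np.round(x['xy']),np.round(atz(i,E,*x['xy'],z),4)) for x in mark_of(n,'wrist')[:2]])
m=(d>0)&(Z>.1)&(Z<.165)&(L[...,0]>.02)&(abs(L[...,1])<.03);print(np.round(np.c_[L[m],Z[m]][::max(1,m.sum()//10)],3).tolist())
```

```text
6.4 [0.5314 0.159  0.2195] [[0.9615, 0.2746, -0.0006], [0.2746, -0.9615, -0.0003], [-0.0007, 0.0001, -1.0]] [-0.08  0.49 -0.96] 0.024359876740742848
ridge 222 [array([0.5068, 0.1507]), array([0.0119, 0.0457]), np.float64(16.3192)] local [-0.0431 -0.0242] [-0.031   0.0215] 0.0549
block 1750 [array([0.5489, 0.163 ]), array([0.0783, 0.0459]), np.float64(15.8583)] local [-0.0322 -0.0241] [0.046  0.0218] 0.0451
floor 781 [array([0.5329, 0.1582]), array([0.0314, 0.0267]), np.float64(15.615)] local [-0.0255 -0.0148] [0.0058 0.0121] 0.0312
lever 43547 [array([0.5745, 0.1715]), array([0.0675, 0.06  ]), np.float64(15.953)] local [ 0.   -0.03] [0.0675 0.03  ] 0.3046
hou 2595 [array([0.6793, 0.2007]), array([0.0418, 0.0543]), np.float64(15.8441)] local [ 0.1218 -0.028 ] [0.1636 0.0263] 0.0491
pocket [(0.69, array([500., 118.]), array([ 0.6647, -0.024 ,  0.032 ])), (0.65, array([429., 249.]), array([ 0.5187, -0.0091,  0.032 ]))]
carrier [(0.94, array([282., 180.]), array([0.5442, 0.1637, 0.018 ])), (0.93, array([482., 127.]), array([ 0.6545, -0.0185,  0.018 ]))]
lever_tip [(0.93, array([437., 287.]), array([0.5198, 0.0373, 0.145 ])), (0.9, array([289., 118.]), array([0.6051, 0.1764, 0.145 ]))]
[[0.067, 0.012, 0.146], [0.066, -0.001, 0.146], [0.065, -0.013, 0.147], [0.063, 0.002, 0.148], [0.062, -0.01, 0.147], [0.06, 0.003, 0.142], [0.058, -0.005, 0.138], [0.054, 0.003, 0.13], [0.05, -0.004, 0.122], [0.045, 0.001, 0.111], [0.04, -0.005, 0.101]]
```

View pics/w2.png

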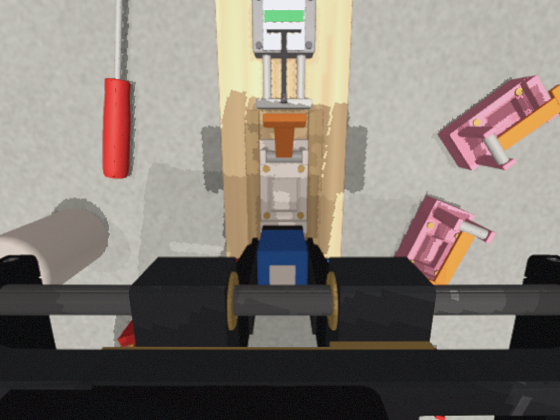

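>>> jog_arm --series '[[[0.26,0.1,1.5,0],[0.26,0.1,5,0],[0.26,0.1,8.5,0],[0.26,0.1,11,0],[0.26,0.1,11.9,0],[0.26,0.1,11.9,0],[0.26,0.1,11.9,0]]]'

```text
t: 7.42
eef_pos: [0.5349, 0.1595, 0.1014]
tool_rot: [[0.961, 0.275, 0.001], [0.275, -0.961, 0.0], [0.001, 0.0, -1.0]]
ft_force: [-0.2, -1.0, -0.1]
gripper_width: 0.024
```

```bash
cat > look.py <<'E'
from h import *
import sys
t=sys.argv[1]
i,E=info('wrist');p,d=shot('wrist','w'+t);s=status.state();print(s['t'],np.round(s['eef_pos'],4),np.round(s['tool_rot'],4).tolist(),np.round(s['ft_force'],2),s['gripper_width'])
shot('side','d'+t);shot('scene','s'+t)
a=cv2.imread(f'pics/d{t}.png')[205:325,110:310];b=cv2.imread(f'pics/s{t}.png')[200:365,270:400]
cv2.imwrite(f'pics/c{t}.png',np.hstack([cv2.resize(a,(500,300),interpolation=cv2.INTER_CUBIC),cv2.resize(b,(236,300),interpolation=cv2.INTER_CUBIC)]))
E
python3 look.py 3
```

```text
7.475 [0.5349 0.1595 0.1015] [[0.9614, 0.2751, 0.0015], [0.2751, -0.9614, 0.0002], [0.0015, 0.0002, -1.0]] [ 0.7   0.29 -0.44] 0.024051547485192223
```

View pics/w3.png

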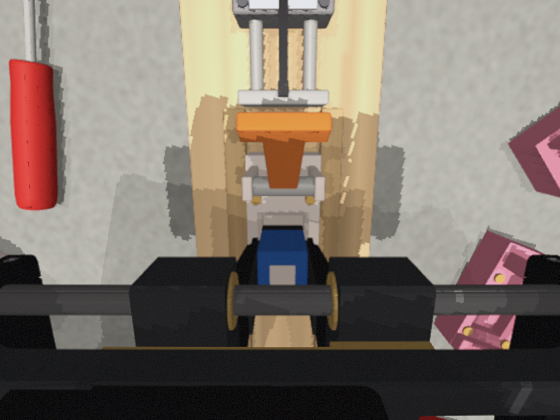

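View pics/c3.png

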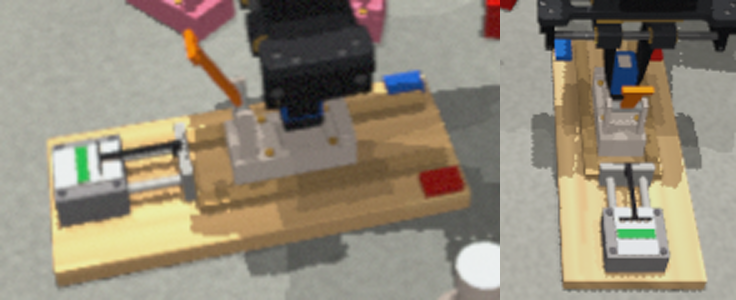

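>>> jog_arm --series '[[[-0.05,0.05,0.3,0],[-0.05,0.05,0.6,0],[-0.05,0.05,0.8,0],[-0.05,0.05,1.0,0],[-0.05,0.05,1.2,0],[-0.05,0.05,1.4,0],[-0.05,0.05,1.4,0]]]'

```text
t: 8.45
eef_pos: [0.5341, 0.1589, 0.0864]
tool_rot: [[0.961, 0.275, -0.0], [0.275, -0.961, -0.0], [-0.0, 0.0, -1.0]]
ft_force: [0.1, -0.0, -1.2]
gripper_width: 0.0239
```

>>> jog_arm --series '[[[0,0,0.2,0],[0,0,0.4,0],[0,0,0.6,0],[0,0,0.75,0],[0,0,0.9,0],[0,0,1.0,0],[0,0,1.05,0],[0,0,1.05,0]]]'

```text
t: 9.45
eef_pos: [0.5342, 0.1589, 0.0761]
tool_rot: [[0.961, 0.275, 0.0], [0.275, -0.961, -0.0], [-0.0, 0.0, -1.0]]
ft_force: [-0.1, -0.0, -0.7]
gripper_width: 0.0239
```

>>> jog_arm --series '[[[0,0,0.05,0],[0,0,0.1,0],[0,0,0.1,0]]]'

```text
t: 9.82
eef_pos: [0.5343, 0.1589, 0.0756]
tool_rot: [[0.961, 0.275, 0.001], [0.275, -0.961, -0.0], [0.0, 0.0, -1.0]]
ft_force: [-1.6, 0.1, 5.9]
gripper_width: 0.024
```

>>> jog_arm --series '[[[0,0,0,0],[0,0,0,0],[0,0,0,0],[0,0,0,0]]]' --grip 0.5

```text
t: 10.32
eef_pos: [0.5342, 0.1589, 0.075]
tool_rot: [[0.961, 0.275, -0.0], [0.275, -0.961, -0.0], [-0.0, 0.0, -1.0]]
ft_force: [-0.0, 0.6, 0.4]
gripper_width: 0.0471
```

>>> jog_arm --series '[[[0,0,-1,0],[0,0,-3,0],[0,0,-7,0],[-1,0,-11,0],[-3,0,-14,0],[-5,0,-14,0],[-5,0,-14,0],[-5,0,-14,0]]]' --grip 0.5

```text
t: 11.32
eef_pos: [0.4867, 0.1452, 0.2153]
tool_rot: [[0.961, 0.275, 0.001], [0.275, -0.961, 0.0], [0.001, 0.0, -1.0]]
ft_force: [-0.0, 0.7, 0.4]
gripper_width: 0.0479
```

```bash
python3 look.py 4
python3 - <<'E'
from h import *
c=np.array([.5438,.1615]);a=np.radians(16);R=np.array([[np.cos(a),-np.sin(a)],[np.sin(a),np.cos(a)]])
i,E=info('wrist');C=cloud(i,E,np.load('pics/w4.npy'));h=cv2.cvtColor(cv2.imread('pics/w4.png'),cv2.COLOR_BGR2HSV)
L=(C[...,:2]-c)@R;Z=C[...,2]
m=(abs(L[...,1])<.03)&(abs(Z-.077)<.012)&(L[...,0]<.02)&(L[...,0]>-.05)
print(m.sum(),'top z',np.round(np.percentile(Z[m],[5,50,95]),4),[np.round(x,4) for x in cv2.minAreaRect(L[m].astype(np.float32))])
m=(abs(L[...,1])<.03)&(abs(Z-.045)<.003)&(L[...,0]<.06)&(L[...,0]>-.06);print('block',np.round(L[m].min(0),4),np.round(L[m].max(0),4),np.median(Z[m]))
m=(Z>.09)&(Z<.17)&(abs(L[...,1])<.03)&(L[...,0]>0)&(L[...,0]<.12);q=np.c_[L[m],Z[m]]
print('lever',np.round(q.min(0),4),np.round(q.max(0),4)); k=(abs(q[:,1])<.006)&(q[:,2]<.135); print(np.polyfit(q[k,2],q[k,0],1))
E
```

```text
11.375 [0.4867 0.1452 0.2151] [[0.9614, 0.2751, 0.0002], [0.2751, -0.9614, -0.0], [0.0002, 0.0001, -1.0]] [ 0.18  0.17 -0.63] 0.04746211062800507
1001 top z [0.0753 0.0767 0.0779] [array([-0.0107,  0.0002]), array([0.0298, 0.0234]), np.float64(0.1391)]
block [-0.0335 -0.0229] [0.044  0.0231] 0.04456107935786666
lever [ 0.0267 -0.0197  0.09  ] [0.0659 0.0201 0.1494]
[ 0.46748141 -0.00841535]
```

View pics/w4.png

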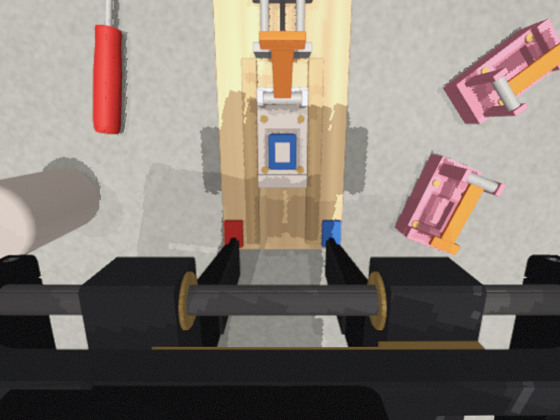

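View pics/c4.png

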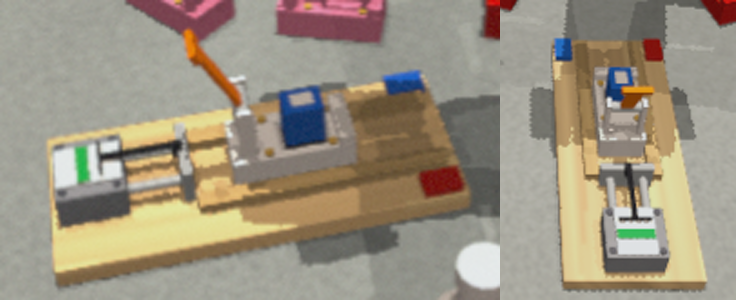

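The relay is home: its top is at z = 0.077–0.078, its centre is at carrier x = −10.7, y = 0.2 mm, and it is square. The lever stands at about 2.0 rad, with its tip at carrier x ≈ 60. Next I go behind the lever with the fingers shut.

>>> jog_arm --series '[[[1.5,0,-0.5,0],[5,0,-0.5,0],[9,0,-0.5,0],[13,0,-0.5,0],[15.1,0,0,0],[15.1,0,2,0],[15.1,0,5,0],[15.1,0,6.5,0],[15.1,0,6.5,0],[15.1,0,6.5,0]]]' --grip 0

```text
t: 12.72
eef_pos: [0.6318, 0.1868, 0.1511]
tool_rot: [[0.961, 0.275, 0.001], [0.275, -0.961, 0.0], [0.001, 0.0, -1.0]]
ft_force: [0.4, -0.9, -0.1]
gripper_width: -0.0001
```

```bash
python3 look.py 5
```

```text
12.775 [0.6318 0.1868 0.1512] [[0.9614, 0.2752, 0.0017], [0.2752, -0.9614, 0.0002], [0.0016, 0.0002, -1.0]] [ 0.69 -0.82 -0.48] 0.00041968959547406014
```

View pics/c5.png

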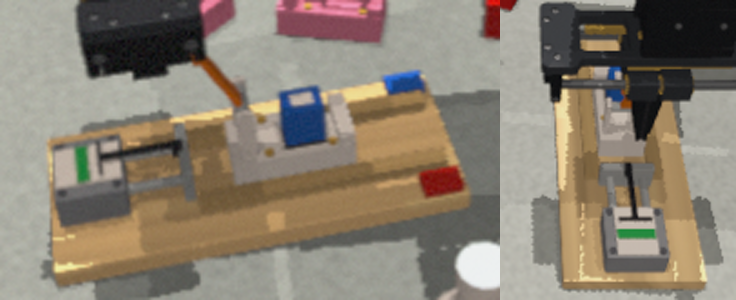

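The fingers are on the stop side of the lever. Next I sweep it towards −x.

>>> jog_arm --series '[[[-1,0,0,0],[-2,0,0,0],[-3,0,0,0],[-4,0,0,0],[-5,0,0,0],[-6,0,0,0],[-7,0,0,0],[-8,0,0,0],[-9,0,0,0],[-9.8,0,0,0],[-10.2,0,0,0],[-10.2,0,0,0]]]'

```text
t: 14.38
eef_pos: [0.5332, 0.1586, 0.1502]
tool_rot: [[0.961, 0.275, 0.0], [0.275, -0.961, -0.0], [0.0, 0.0, -1.0]]
ft_force: [2.4, 0.0, -1.4]
gripper_width: 0.0006
```

```bash
python3 look.py 6
```

```text
14.425 [0.5334 0.1586 0.1501] [[0.9614, 0.2752, 0.0004], [0.2752, -0.9614, -0.0], [0.0003, 0.0001, -1.0]] [ 2.78  0.61 -0.13] 0.0003920894557623291
```

View pics/c6.png

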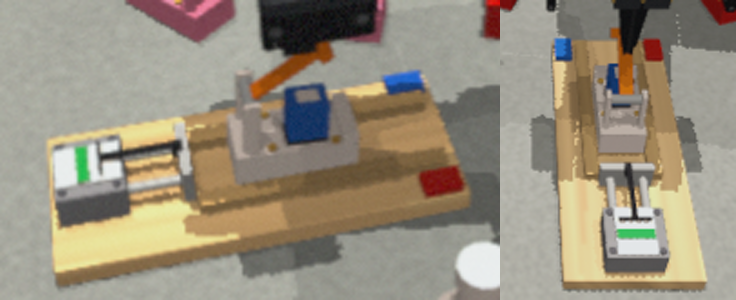

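View pics/w6.png

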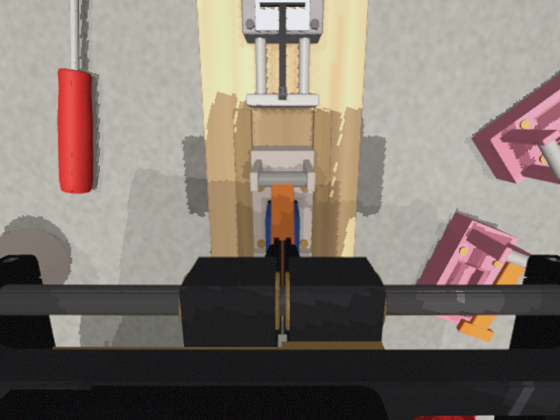

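The lever has swung past upright to about 35–40° over the relay. Now I press it down.

>>> jog_arm --series '[[[0,0,0.5,0],[0,0,1,0],[0,0,1.5,0],[0,0,2,0],[0,0,2.5,0],[0,0,3,0],[0,0,3.4,0],[0,0,3.6,0],[0,0,3.7,0],[0,0,3.7,0]]]'

```text
t: 15.78
eef_pos: [0.5333, 0.1586, 0.1131]
tool_rot: [[0.961, 0.275, 0.0], [0.275, -0.961, -0.0], [0.0, 0.0, -1.0]]
ft_force: [0.1, -0.4, -0.5]
gripper_width: 0.0007
```

>>> jog_arm --series '[[[0,0,0.1,0],[0,0,0.2,0],[0,0,0.25,0]]]'

```text
t: 16.15
eef_pos: [0.5333, 0.1586, 0.1114]
tool_rot: [[0.961, 0.275, 0.001], [0.275, -0.961, -0.0], [0.001, 0.0, -1.0]]
ft_force: [-4.2, -0.6, 14.4]
gripper_width: 0.0005
```

>>> jog_arm --series '[[[0,0,-1,0],[0,0,-3,0],[0,0,-6,0],[-2,0,-9,0],[-5,0,-10,0],[-7.5,0,-10,0],[-7.5,0,-10,0],[-7.5,0,-10,0]]]'

```text
t: 17.15
eef_pos: [0.462, 0.1381, 0.2109]
tool_rot: [[0.961, 0.275, 0.001], [0.275, -0.961, 0.0], [0.001, 0.0, -1.0]]
ft_force: [-0.4, 0.2, -0.3]
gripper_width: 0.0005
```

```bash
python3 look.py 7
python3 - <<'E'
from h import *
c=np.array([.5438,.1615]);a=np.radians(16);R=np.array([[np.cos(a),-np.sin(a)],[np.sin(a),np.cos(a)]])
i,E=info('wrist');C=cloud(i,E,np.load('pics/w7.npy'));h=cv2.cvtColor(cv2.imread('pics/w7.png'),cv2.COLOR_BGR2HSV)
L=(C[...,:2]-c)@R;Z=C[...,2]
def s(n,m): q=np.c_[L[m],Z[m]]; print(n,m.sum(),np.round(np.percentile(q,1,0),4),np.round(np.percentile(q,99,0),4))
b=abs(L[...,1])<.028
s('lever',b&(Z>.075)&(Z<.13)&(h[...,0]>5)&(h[...,0]<20)&(h[...,1]>180)&(L[...,0]>-.08)&(L[...,0]<.06))
s('ridge',b&(abs(Z-.0555)<.003)&(L[...,0]<-.02)&(L[...,0]>-.08))
s('block',b&(abs(Z-.0452)<.002)&(L[...,0]<.06)&(L[...,0]>-.05)&(h[...,1]<60))
s('pad',b&(abs(Z-.0495)<.002)&(L[...,0]<.105)&(L[...,0]>.055))
s('green',(h[...,0]>50)&(h[...,0]<75)&(h[...,1]>120)&(L[...,0]>.1)&b)
E
```

```text
17.2 [0.462  0.1381 0.2107] [[0.9614, 0.2752, 0.0006], [0.2752, -0.9614, 0.0], [0.0006, 0.0002, -1.0]] [0.19 0.41 0.67] 0.00027124222960280583
lever 58 [-0.0371 -0.012   0.0837] [-0.0169  0.0131  0.0873]
ridge 392 [-0.0452 -0.0221  0.053 ] [-0.0335  0.0223  0.0561]
block 1489 [-0.0323 -0.0226  0.0433] [0.0312 0.0229 0.0466]
pad 567 [ 0.0733 -0.0245  0.0476] [0.0812 0.0255 0.0505]Traceback (most recent call last):
  File "<stdin>", line 11, in <module>
  File "<stdin>", line 5, in s
    return _quantile_unchecked(
        a, q, axis, out, overwrite_input, method, keepdims, weights)
    return _ureduce(a,
                    func=_quantile_ureduce_func,
    ...<5 lines>...
                    overwrite_input=overwrite_input,
                    method=method)
    r = func(a, **kwargs)
    result = _quantile(arr,
                       quantiles=q,
    ...<2 lines>...
                       out=out,
                       weights=wgt)
    slices_having_nans = np.isnan(arr[-1, ...])
                                  ~~~^^^^^^^^^
IndexError: index -1 is out of bounds for axis 0 with size 0
```

View pics/w7.png

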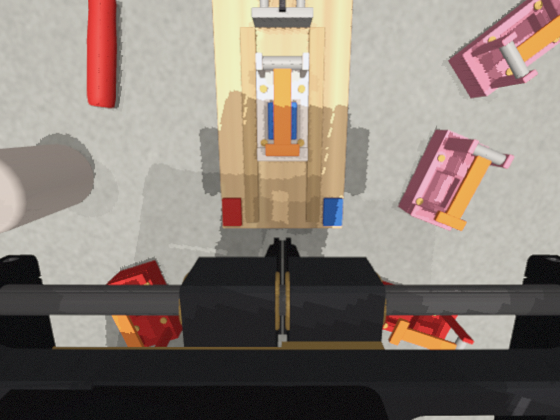

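View pics/c7.png

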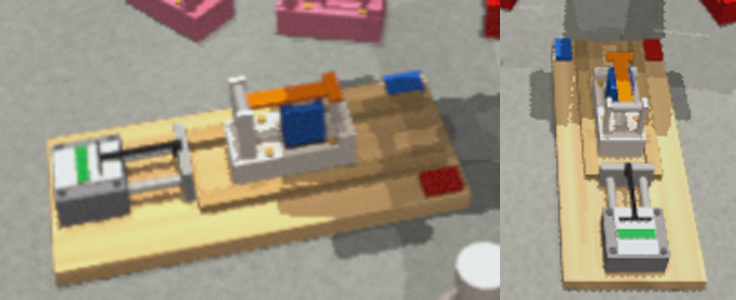

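Lever shut: its top is level at z ≈ 0.087 and its tip is at carrier x = −37. The carrier's rear face is at x = −45, and the nose-to-pad gap is about 28 mm. Going down behind the carrier.

>>> jog_arm --series '[[[0,0,2,0],[0,0,6,0],[0,0,10,0],[0,0,13.5,0],[0,0,15.5,0],[0,0,15.9,0],[0,0,15.9,0],[0,0,15.9,0]]]'

```text
t: 18.3
eef_pos: [0.4616, 0.138, 0.0524]
tool_rot: [[0.961, 0.275, 0.001], [0.275, -0.961, 0.0], [0.001, 0.0, -1.0]]
ft_force: [-1.0, 0.6, 0.1]
gripper_width: 0.0003
```

>>> jog_arm --series '[[[0.5,0,0,0],[1,0,0,0],[1.5,0,0,0],[2,0,0,0],[2.4,0,0,0],[2.7,0,0,0],[3,0,0,0],[3.3,0,0,0],[3.6,0,0,0],[4,0,0,0],[4,0,0,0]]]'

```text
t: 19.68
eef_pos: [0.4988, 0.1489, 0.0515]
tool_rot: [[0.961, 0.275, -0.002], [0.275, -0.961, -0.0], [-0.002, -0.0, -1.0]]
ft_force: [-4.8, -1.2, 3.6]
gripper_width: 0.0003
```

```bash
python3 look.py 8
```

```text
19.725 [0.4988 0.1489 0.0515] [[0.9614, 0.2752, -0.0018], [0.2752, -0.9614, -0.0004], [-0.0018, -0.0001, -1.0]] [-5.28 -0.81  3.15] 0.0007631104672165203
```

View pics/c8.png

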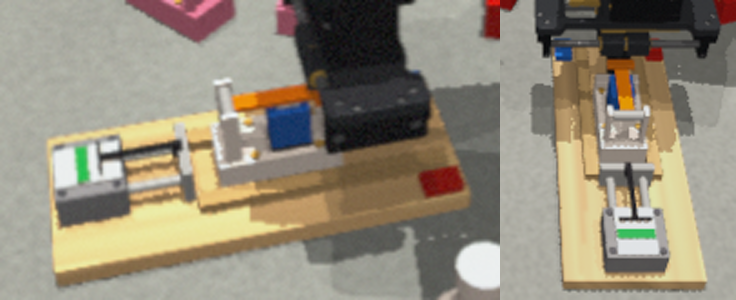

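>>> jog_arm --series '[[[0.2,0,0,0],[0.4,0,0,0],[0.6,0,0,0],[0.8,0,0,0],[1,0,0,0],[1.2,0,0,0],[1.3,0,0,0],[1.3,0,0,0]]]'

```text
t: 20.82
eef_pos: [0.5112, 0.1524, 0.0515]
tool_rot: [[0.961, 0.275, -0.002], [0.275, -0.961, -0.0], [-0.002, -0.0, -1.0]]
ft_force: [-5.7, -1.9, 4.3]
gripper_width: 0.0004
```

```bash
python3 look.py 9
cat > gap.py <<'E'
from h import *
import sys
t=sys.argv[1]
c=np.array([.5438,.1615]);a=np.radians(16);R=np.array([[np.cos(a),-np.sin(a)],[np.sin(a),np.cos(a)]])
i,E=info('wrist');C=cloud(i,E,np.load(f'pics/w{t}.npy'));h=cv2.cvtColor(cv2.imread(f'pics/w{t}.png'),cv2.COLOR_BGR2HSV)
L=(C[...,:2]-c)@R;Z=C[...,2]
def s(n,m):
    q=np.c_[L[m],Z[m]]
    if len(q)>3: print(n,m.sum(),np.round(np.percentile(q,2,0),4),np.round(np.percentile(q,98,0),4))
b=abs(L[...,1])<.028
s('nose',b&(abs(Z-.0455)<.003)&(L[...,0]<.1)&(L[...,0]>.0)&(abs(L[...,1])<.022))
s('pad',b&(abs(Z-.0495)<.002)&(L[...,0]<.12)&(L[...,0]>.055)&(abs(L[...,1])>.012))
s('ears/rod',b&(Z>.088)&(Z<.1)&(L[...,0]>0)&(L[...,0]<.1))
s('green',(h[...,0]>50)&(h[...,0]<75)&(h[...,1]>120)&(L[...,0]>.1)&b)
s('pointer',(h[...,2]<60)&(L[...,0]>.1)&(L[...,0]<.18)&(abs(L[...,1])<.016)&(Z>.045)&(Z<.062))
E
python3 gap.py 9
```

```text
20.875 [0.5112 0.1524 0.0515] [[0.9614, 0.2753, -0.0018], [0.2753, -0.9614, -0.0004], [-0.0018, -0.0001, -1.0]] [-5.85 -0.61  4.29] 0.00029052924401624843
nose 5836 [ 0.002  -0.0216  0.0432] [0.0805 0.0216 0.0484]
pad 1542 [ 0.0736 -0.0246  0.0477] [0.0818 0.0256 0.0506]
ears/rod 2623 [ 0.05   -0.0187  0.088 ] [0.0611 0.02   0.0924]
```

View pics/c9.png

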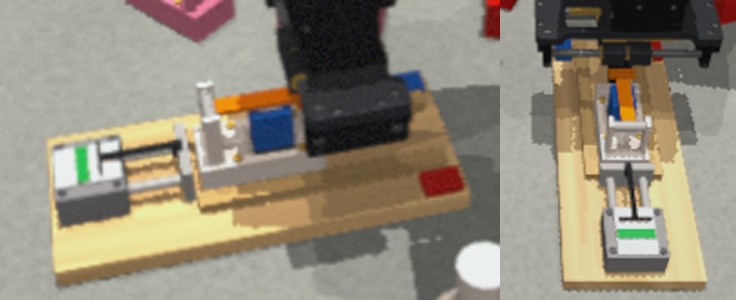

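View pics/w9.png

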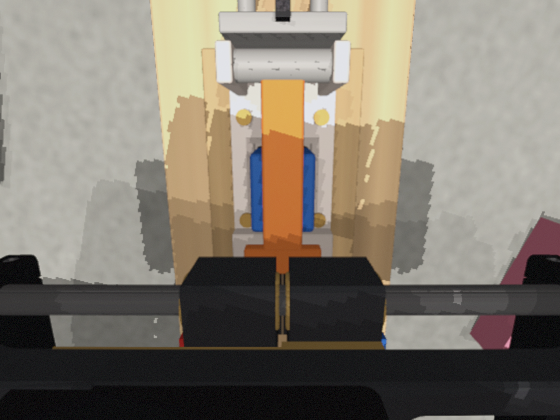

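About 6 mm of gap is left, and sliding friction is about 6 N. I go on slowly into the spring.

>>> jog_arm --series '[[[0.2,0,0,0],[0.4,0,0,0],[0.6,0,0,0],[0.8,0,0,0],[1.0,0,0,0],[1.2,0,0,0],[1.3,0,0,0],[1.3,0,0,0]]]'

```text
t: 21.98
eef_pos: [0.5218, 0.1555, 0.0515]
tool_rot: [[0.961, 0.275, -0.006], [0.275, -0.961, -0.001], [-0.006, -0.0, -1.0]]
ft_force: [-14.4, -4.9, 12.8]
gripper_width: 0.0
```

```bash
python3 look.py 10; python3 gap.py 10
python3 - <<'E'
import cv2
b=cv2.imread('pics/s10.png')[215:365,295:385];cv2.imwrite('pics/z10.png',cv2.resize(b,None,fx=4,fy=4,interpolation=cv2.INTER_CUBIC))
E
```

```text
22.025 [0.5218 0.1555 0.0515] [[0.9613, 0.2754, -0.0062], [0.2754, -0.9613, -0.0014], [-0.0063, -0.0004, -1.0]] [-14.76  -5.23  11.91] 0.0005100826047011221
nose 5985 [ 0.0025 -0.0216  0.0435] [0.0832 0.0216 0.0483]
pad 1265 [ 0.0635 -0.0242  0.0478] [0.0864 0.0253 0.0506]
ears/rod 2622 [ 0.0609 -0.0187  0.088 ] [0.072  0.02   0.0924]
```

View pics/z10.png

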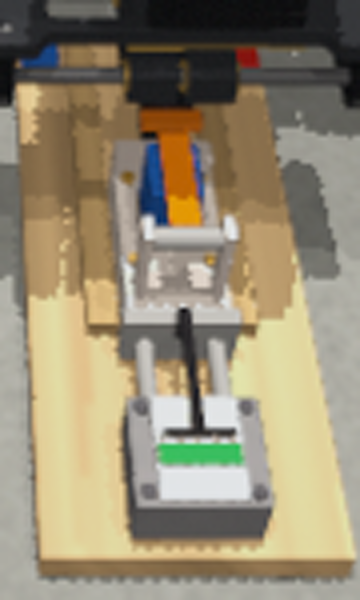

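>>> jog_arm --series '[[[0.05,0,-0.05,0],[0.2,0,-0.1,0],[0.35,0,-0.1,0],[0.5,0,-0.1,0],[0.65,0,-0.1,0],[0.75,0,-0.1,0],[0.8,0,-0.1,0],[0.8,0,-0.1,0]]]'

```text
t: 23.12
eef_pos: [0.5292, 0.1576, 0.0517]
tool_rot: [[0.961, 0.275, -0.007], [0.275, -0.961, -0.002], [-0.008, -0.001, -1.0]]
ft_force: [-11.8, -5.4, 1.0]
gripper_width: 0.0005
```

```bash
python3 look.py 11; python3 gap.py 11
python3 - <<'E'
import cv2
b=cv2.imread('pics/s11.png')[215:365,295:385];cv2.imwrite('pics/z11.png',cv2.resize(b,None,fx=4,fy=4,interpolation=cv2.INTER_CUBIC))
E
```

```text
23.175 [0.5292 0.1576 0.0517] [[0.9613, 0.2754, -0.0074], [0.2754, -0.9613, -0.0016], [-0.0076, -0.0005, -1.0]] [-12.6   -3.5    1.59] 0.0003786742947840403
nose 5985 [ 0.0101 -0.0216  0.0435] [0.0911 0.0216 0.0483]
pad 1411 [ 0.0583 -0.0243  0.0476] [0.0941 0.0253 0.0508]
ears/rod 2609 [ 0.0686 -0.0187  0.0881] [0.0797 0.02   0.0924]
```

View pics/z11.png

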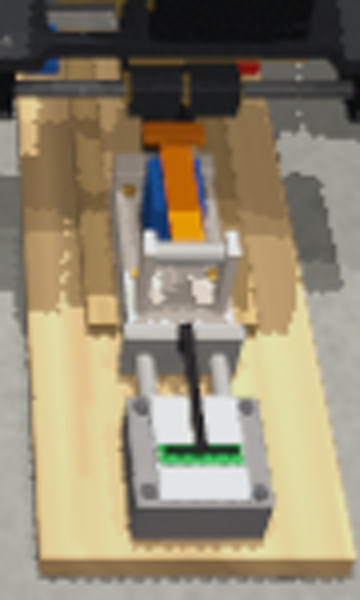

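The pointer stands over the green band. The pad has moved 12.3 mm and the hand force is about 13 N. Holding to check that it is steady.

>>> jog_arm --series '[[[0,0,0,0],[0,0,0,0],[0,0,0,0],[0,0,0,0],[0,0,0,0],[0,0,0,0],[0,0,0,0],[0,0,0,0]]]'

```text
t: 24.28
eef_pos: [0.5292, 0.1576, 0.0517]
tool_rot: [[0.961, 0.275, -0.007], [0.275, -0.961, -0.002], [-0.008, -0.0, -1.0]]
ft_force: [-12.5, -4.4, 0.2]
gripper_width: 0.0005
```

```bash
python3 look.py 12; python3 gap.py 12
python3 - <<'E'
from h import *
c=np.array([.5438,.1615]);a=np.radians(16);R=np.array([[np.cos(a),-np.sin(a)],[np.sin(a),np.cos(a)]])
i,E=info('side');C=cloud(i,E,np.load('pics/d12.npy'));h=cv2.cvtColor(cv2.imread('pics/d12.png'),cv2.COLOR_BGR2HSV)
L=(C[...,:2]-c)@R;Z=C[...,2]
m=(h[...,0]>8)&(h[...,0]<18)&(h[...,1]>200)&(abs(L[...,1])<.03)&(Z>.07)&(Z<.12)
print('lever z',np.round(np.percentile(Z[m],[5,50,95]),4),np.round(np.percentile(L[m],[5,95],axis=0),4).tolist())
b=cv2.imread('pics/d12.png')[205:325,110:310];cv2.imwrite('pics/z12.png',cv2.resize(b,None,fx=4,fy=4,interpolation=cv2.INTER_CUBIC))
E
```

```text
24.325 [0.5292 0.1576 0.0517] [[0.9613, 0.2754, -0.0074], [0.2754, -0.9613, -0.0016], [-0.0075, -0.0005, -1.0]] [-12.37  -4.73   1.7 ] 0.0005372670784525504
nose 6002 [ 0.0101 -0.0216  0.0435] [0.0913 0.0216 0.0483]
pad 1406 [ 0.0583 -0.0243  0.0476] [0.0941 0.0252 0.0508]
ears/rod 2603 [ 0.0686 -0.0186  0.088 ] [0.0798 0.0201 0.0924]
lever z [0.0844 0.0861 0.0884] [[0.0156, -0.002], [0.0561, 0.009]]
```

View pics/z12.png

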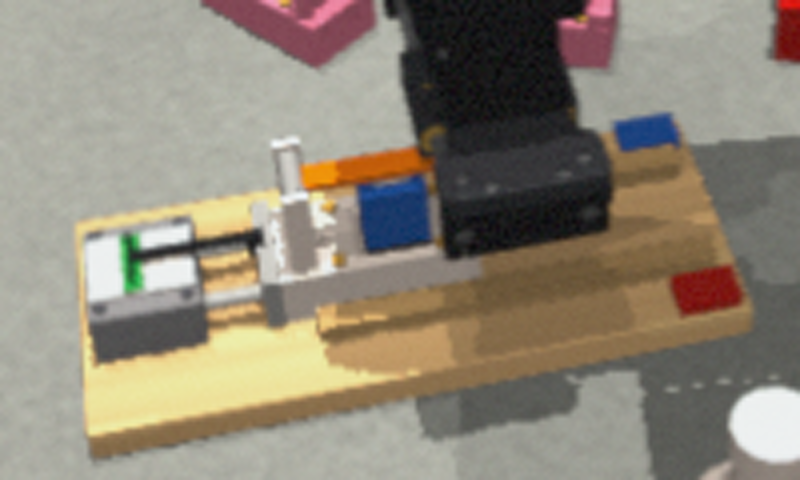

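Both views agree: the lever is level over the relay, the pointer is in the green band, and the push is steady. Handing in.

```bash
python3 -c "
from plant import env
print(env.finish_job())"
```

```text
the job is handed in; nothing more can be done
None
```

I put the relay in the carrier's pocket, shut the orange lever over it and pushed the carrier against the sprung stop. The job was handed in at about 24.3 s with that push still held; no verdict was reported.

- **Relay:** It went in to the expected depth, with its top at z ≈ 0.077–0.078 m (expected 0.078). It sat within 1 mm of the pocket centre, square to the carrier. I measured this before shutting the lever; afterwards I checked it only by eye in the pictures.
- **Lever:** It is level, with its top at about 0.087 m. It met a hard stop when pressed shut, and it still read level at the end.
- **Push:** The stop's pad had moved in 12.3 mm, which is about 9.8 N at the spring rate you gave. The pointer is in the green band in both the scene and side views. Over one second of holding, the pad stayed put and the hand force stayed at about 13 N along the rails. The extra 3 N or so over the spring is probably carrier friction.
- **Pressing down:** Midway through the push the fingers were pressing down on the carrier with about 12 N. I raised the tool by 1 mm, which brought that to under 2 N.
- **Other objects:** The arm touched nothing but the relay, lever and carrier as far as the force readings and pictures show. I did not measure the gear, tube stand, wash bottle and screwdriver again at the end.

No check failed. The trained networks sometimes put the pocket on the pink and red copies, so I took the positions I acted on from the depth images instead.

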